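Let a cartridge tube down the feed rack without a knock

TASK

Press the pad of the feed rack's release so that the cartridge tube rolls off, and let it roll freely past the brass studs. Then catch it gently on your fingertips: go along just ahead of it at its own speed for a moment, take it up without a knock, slow it down and keep it standing still for about a second clearly short of the brass end posts. Finally ease it down slowly until it rests against both posts and let go, without squeezing it, lifting it out of the channel or moving the other things on the desk.

Things in the scene. Friction and masses are not known exactly. Their poses are not given: they have to be found in the camera images.
- rack: Bamboo channel 530 mm long, fixed, sloping down along its x at 0.053 rad. Origin: on the channel floor at mid-length and mid-width, 50 mm above the desk. x downhill along the floor, y across to the robot's side, z square to the floor. Side walls 8 mm thick at y = +-48 mm (88 mm clear between) rise 22 mm above the floor. A brass stud on each wall marks x = -20 mm, where free rolling may end.
- end_posts: Two fixed brass posts on the rack's floor; origin on the floor midway between them, at rack x = 246 mm, rack's axes. Each is 8 mm along x, 15 mm across, 34 mm high, centred at y = +-36.5 mm; 58 mm are free between, so closed fingertips pass through. The tube touches both when its centre is at rack x = 220 mm.
- tube: Aluminium tube with black end caps, a delicate cartridge inside: 44 mm diameter, 80 mm long, about 0.3 kg, lying across the channel. Origin: its centre; its y is its axis. It starts at rest against the release's stop bar, centre at rack x = -205 to -135 mm. Let go, it rolls with about 0.16 m/s2: 0.9 to 1.3 s to the studs, there 0.2 to 0.27 m/s, nearly 0.4 m/s at the posts.
- release (a joint): Angle (rad) of the release rocker outside the rack's robot-side wall: 0 = steel stop bar down in front of the tube; grows to 0.42 as the pad is pressed down. From 0.3 the bar clears the tube. It stays where left; pressing takes 1 to 2 N. The pivot is 85 mm uphill of the pad, the bar 90 mm further uphill, raised at most 70 mm above the floor.
- pad (a point): Centre of the top of the black press pad (44 mm along the rack, 34 mm across, 6 mm thick) on the release rocker, beside the channel on the robot's side at rack y = 82.5 mm, 201 mm downhill of the tube's starting centre. 38 mm above the level of the channel floor at release 0; it goes down 35 mm when fully pressed.
- headshell_red: Red plastic headshell, 63 mm long, 22 mm high, on the desk beyond the rack; origin under its middle. Not to be moved.
- headshell_black: Black plastic headshell, same size, on the desk beyond the rack; origin under its middle. Not to be moved.
- coaster: White ceramic coaster, 96 mm across, 8 mm thick, on the desk beyond the rack; origin under its middle. Not to be moved.
- gauge: Steel balance-beam stylus gauge, 90 mm long, 31 mm high, on the desk beyond the rack; origin under its middle. Not to be moved.
Not all that is in view belongs to the job. Leave any blue or red look-alike of the tube alone.

How it is judged:
On the way, in this order (a step that is already met when the one before it is completed fails the run):
1. the release is pressed and the stop bar lifted (value of joint release above 0.25 rad), for 0.05 s.
2. past the studs the hand goes along with the rolling tube (within 60 mm of its centre while it still does over 0.17 m/s) (x of tube in the frame of rack between -0.022 and 0.2 m and linear speed of tube above 0.17 m/s and horizontal distance between the grasp point and tube below 0.06 m), for 0.3 s.
3. the tube is caught and kept standing still short of the end posts (x of tube in the frame of rack between -0.02 and 0.21 m and linear speed of tube below 0.03 m/s and z of tube in the frame of rack between 0.017 and 0.03 m and y of tube in the frame of rack between -0.012 and 0.012 m), for 0.5 s.
At the end, for the whole second after the job is handed in: The tube lies in the rack's channel against the end posts (centre at rack x 214 to 226 mm, axis square across the channel within 0.1 rad), at rest and let go (x of tube in the frame of rack between 0.214 and 0.226 m and linear speed of tube below 0.02 m/s and angle between the y axis of tube and the y axis of rack, either way round below 0.1 rad and z of tube in the frame of rack between 0.017 and 0.03 m and y of tube in the frame of rack between -0.012 and 0.012 m); the robot touches nothing.
It fails at once if the robot touches the tube before it has passed the studs (x of tube in the frame of rack below -0.022 m and (contact force between tube and the arm above 0.1 N or contact force between tube and the fingers above 0.1 N)).
It fails at once if the tube is caught with a knock or squeezed (over 6 N) (contact force between tube and the fingers above 6 N or contact force between tube and the arm above 6 N).
It fails at once if the tube comes to the end posts at over 0.1 m/s (x of tube in the frame of rack above 0.2 m and linear speed of tube above 0.1 m/s).
It fails at once if the tube is lifted or jumps out of the channel (z of tube in the frame of rack above 0.045 m or z of tube in the frame of rack below 0.012 m).
It fails at once if a headshell, the coaster or the gauge is disturbed (distance of any of headshell_red, headshell_black, coaster, gauge from where it was at the start of the episode above 0.015 m).
It also fails if it takes over 32 s, if anything falls off the work surface, if the arm or the gripper's body presses on something with over 40 N, if the wrist force passes 120 N, or if a joint passes its speed limit or range.

ROBOT

A 7-joint arm with a two-finger parallel gripper is mounted at the origin on the work surface. World frame = base frame: x ahead of the robot, y to its left, z up, the work surface at z = 0. Lengths are in m, angles in rad, forces in N, time in s.
With the tool pointing down it reaches from about 0.35 to 0.9 m from the base axis. Payload 8.1 kg.
Tool frame: the origin (TCP) lies midway between the tips of the shut fingers; the grasp point (between the pads) lies 19 mm behind it; z points along the fingers, y is the line along which they close (so a half turn about z gives the same grasp; the last joint's range is limited). The gripper opens to 92 mm and grips with 3 to 60 N. Pads are 19 mm wide; open, the fingers measure 130 mm over their backs; the gripper's body (75 mm by 190 mm) begins 47 mm behind the grasp point.
Start: joints at [1.029, 0.434, 0.025, 1.573, -0.012, 1.134, -0.075], TCP at [0.266, -0.566, 0.227] pointing down, gripper open.
Joint ranges: [-2.62, 2.62], [-0.44, 2.09], [-1.27, 1.32], [0.08, 2.57], [-1.32, 4.46], [0.12, 2], [-2.74, 2.74]. Speed limits (rad/s): [2.22, 2.22, 3.01, 3.01, 3.14, 3.14, 3.14].

INTERFACE

Orientations are given as a rotation vector (axis times angle).
In Python, from cell import observe, cams, job gives the robot as it stands. The module is installed in compiled form; this text tells all that it offers.
- The arm moves only by the tool step_arm, never from a script. Its argument "steps" is a list of rows, each a list of 6 numbers: the shift along the world's x, y, z in mm, then the turn, a rotation vector about the world's x, y, z in rad. In form: [[dx, dy, dz, rx, ry, rz], ...]. A call has 1 to 20 rows; each row shifts and turns the commanded pose from where the row before left it; what a row does not reach is not made up. A row lasts 1/12 s, in which the tool goes at most 41.7 mm and 7.16 degrees, less where a joint would pass 70% of its speed; a pose out of reach is approached as far as the arm can. A call with a gripper value outside its range is refused whole. "gripper" is the opening, from 0 (shut) to 1 (fully open), set as the call begins (left out, the last holds). The fingers move at their own pace and stop on an object; "force" is the grip in N (left out, the last holds). Time passes only in rows, so rows that do not move let the fingers close. It gives the time, the measured TCP pose, the force, the opening and the grip force at its end, in the units of the state.
- observe(): the state, without advancing time (a new reading comes with each control period).
- cams.get_image(name): name is "scene" or "top"; returns the picture (400x640x3 uint8, red, green, blue); there is no depth.
- cams.get_calibration(name): a dict with "fov_y" (degrees; the focal length in pixels is half the picture's height over the tangent of half this angle, whatever the lens; pixels are square), "cx", "cy" (the principal point, pixels), "dist_coeffs" ([k1, k2, p1, p2, k3] as OpenCV has them; the pictures are not rectified), "world_to_cam" (4x4, takes a point from world to camera coordinates). Camera axes: x right, y up, looking along -z (the intrinsics and any distortion apply to the point x, -y, -z); pixel columns grow to the right and rows downward; lengths in m; the calibration is good to about 2 mm. A picture is of the moment at which its call begins. get_calibration takes no time and is no camera call.
- job.sign_off(): hands the job in; it is judged then, once.
The state is a dict: "clock": time; "joints": joint angles; "dq": joint speeds; "joint_efforts": joint torques, N m; "position": TCP position; "ee_rot": TCP orientation; "force": force on the tool from outside, world axes, zero at the start; "ft_torque": the same for the moment, N m; "width": opening from 0.0 (shut) to 1.0 (fully open); "gripper_force": force on a finger pad.
Only numpy, scipy, OpenCV 4.12 (cv2) and the standard library are available. Lean on these libraries where they do the work, as an engineer would, in place of code of your own. Each camera call takes 0.05 s, during which the arm holds its last target. There are 200 camera calls.

## Working session

There is one attempt and no reset: what is moved stays moved. The work goes in short steps, Python scripts to look and compute and a tool call to move; the robot and the scene stay as the last step left them, time stands still between calls to the robot, and variables do not carry over. Pictures are saved under pics/ and viewed, at most 13 in all, crops included, and the job is handed in when it is done.

Besides the shell and the picture viewer there is one more tool, called by a JSON object that holds its "api" and its "payload". step_arm: Moves the arm, as the interface text tells. Its arguments: {"type":"object","properties":{"steps":{"type":"array","items":{"type":"array","items":{"type":"number"}}},"gripper":{"type":"number"},"force":{"type":"number"}},"required":["steps"]}

```bash
mkdir -p pics; cat > h.py <<'E'
import numpy as np, cv2
from cell import observe, cams, job
def K(n):
    c=cams.get_calibration(n); f=200/np.tan(np.radians(c["fov_y"])/2)
    return np.array([[f,0,c["cx"]],[0,f,c["cy"]],[0,0,1.]]),np.array(c["dist_coeffs"],float),np.array(c["world_to_cam"],float)
F=np.diag([1.,-1,-1])
def ray(n,px):
    k,d,T=K(n); u=cv2.undistortPoints(np.array(px,float).reshape(-1,1,2),k,d)[:,0]
    dr=np.c_[u,np.ones(len(u))]@F   # cam axes
    return -T[:3,:3].T@T[:3,3], dr@T[:3,:3]
def onz(n,px,z):
    o,d=ray(n,px); return o+d*((z-o[2])/d[:,2])[:,None]
def tri(pa,pb,a="scene",b="top"):
    o1,d1=ray(a,pa);o2,d2=ray(b,pb);out=[]
    for x,y in zip(d1,d2):
        s=np.linalg.lstsq(np.c_[x,-y],o2-o1,rcond=None)[0]; p,q=o1+s[0]*x,o2+s[1]*y
        out.append(np.r_[(p+q)/2,np.linalg.norm(p-q)])
    return np.array(out)
def proj(n,P):
    k,d,T=K(n); p=(np.array(P,float).reshape(-1,3)@T[:3,:3].T+T[:3,3])@F
    return cv2.projectPoints(p,np.zeros(3),np.zeros(3),k,d)[0][:,0]
E
python3 - <<'E'
from h import *
for n in("scene","top"):
    im=cams.get_image(n); cv2.imwrite(f"pics/{n}0.png",im[:,:,::-1]); 
    k,d,T=K(n); print(n,k[0,0],d,-T[:3,:3].T@T[:3,3])
print(observe())
E
```

```text
scene 362.28223072818616 [-0.05999817  0.          0.          0.          0.        ] [0.96084304 0.09280569 0.67989926]
top 467.4751366117093 [-0.05176106  0.          0.          0.          0.        ] [ 0.40595202 -0.01898891  0.99947195]
{'clock': 0.1, 'joints': array([ 1.02939021,  0.43515376,  0.02498662,  1.57400642, -0.01161925,
        1.13401755, -0.07510944]), 'dq': array([-0.00147659, -0.00122917, -0.00089164, -0.00262777,  0.00104485,
        0.00011488,  0.00163318]), 'joint_efforts': array([ 4.10390116e-03, -6.69127321e+01,  9.89058316e-01, -3.15147936e+01,
       -6.03782432e-02,  3.74816428e-02,  7.52641904e-05]), 'position': array([ 0.26528877, -0.56538772,  0.22602321]), 'ee_rot': array([-3.06497301e+00, -6.83307670e-01,  6.72466140e-04]), 'force': array([ 0.17533018,  0.01969068, -0.35023108]), 'ft_torque': array([0.00800292, 0.00362611, 0.00268898]), 'gripper_force': 0.0, 'width': 0.99506005786867}
```

View pics/scene0.png

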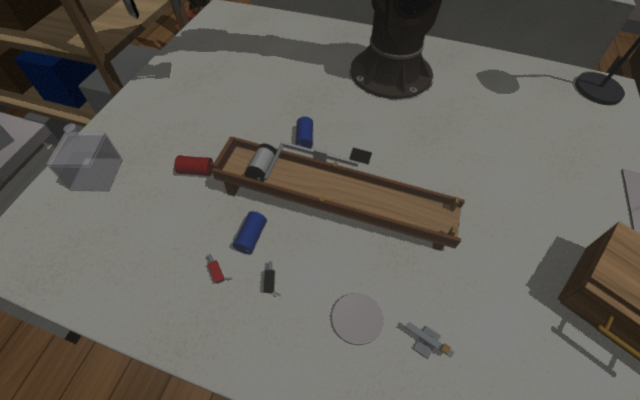

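View pics/top0.png

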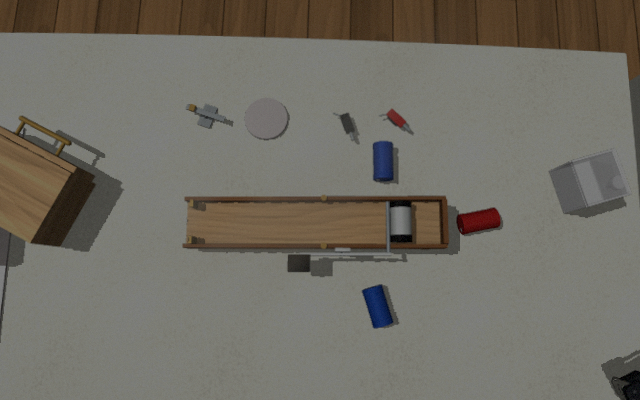

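The scene view shows the silver tube with black caps in the channel at (262,160), the pad at (360,156) and the end posts at about (458,203) and (452,235). In the top view the tube is at (400,221), the pad at (299,263), the posts at (193,203) and (193,241), and the studs at (323,197) and (323,246).

Candidates for the tube (top view): silver at (400,221), blue at (383,161) and (377,306), red at (479,220). Only the silver one has black caps and lies behind the stop bar. I'll confirm with a crop.

```bash
python3 - <<'E'
import cv2,numpy as np
a=cv2.imread("pics/top0.png")[185:285,170:460]; b=cv2.imread("pics/scene0.png")[130:250,205:475]
a=cv2.resize(a,(780,269),interpolation=3); b=cv2.resize(b,(700,311),interpolation=3)
b=cv2.copyMakeBorder(b,0,0,0,80,0)
cv2.imwrite("pics/c.png",np.vstack([a,b]))
E
```

```text
(no output)
```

View pics/c.png

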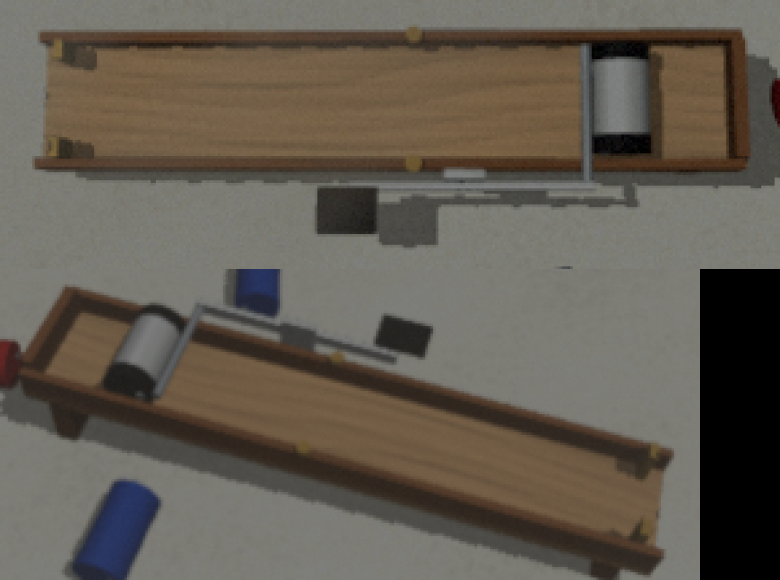

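The crop confirms it: silver tube with black caps, held by the steel bar. Next I measure.

```bash
python3 - <<'E'
from h import *
t=cv2.cvtColor(cv2.imread("pics/top0.png"),cv2.COLOR_BGR2HSV); s=cv2.cvtColor(cv2.imread("pics/scene0.png"),cv2.COLOR_BGR2HSV)
def blobs(h,box,lo,hi):
    x0,y0,x1,y1=box; m=cv2.inRange(h[y0:y1,x0:x1],lo,hi); n,_,st,c=cv2.connectedComponentsWithStats(m)
    return [(st[i,4],*(c[i]+[x0,y0]).round(1),*(st[i,:4]+[x0,y0,0,0])) for i in range(1,n) if st[i,4]>3]
print("top brass",blobs(t,(175,190,345,255),(17,120,95),(35,255,255)))
print("scn brass",blobs(s,(300,150,475,250),(17,120,85),(35,255,255)))
print("top pad",blobs(t,(275,245,330,280),(0,0,0),(180,255,60)))
print("scn pad",blobs(s,(340,140,380,170),(0,0,0),(180,255,60)))
print("top silver",blobs(t,(391,200,425,245),(0,0,110),(180,60,255)))
S=tri([(335,164.3),(321.9,198.6)],[(323.9,245.6),(323.9,197.6)]); P=tri([(360.8,155.8)],[(299,263.1)])
print(S,P)
E
```

```text
top brass [(np.int32(16), np.float64(323.2), np.float64(197.7), np.int64(321), np.int64(196), np.int64(5), np.int64(4)), (np.int32(4), np.float64(191.0), np.float64(200.8), np.int64(190), np.int64(200), np.int64(3), np.int64(2)), (np.int32(13), np.float64(189.5), np.float64(239.6), np.int64(188), np.int64(236), np.int64(3), np.int64(7)), (np.int32(25), np.float64(323.2), np.float64(244.9), np.int64(321), np.int64(243), np.int64(6), np.int64(5))]
scn brass [(np.int32(11), np.float64(334.5), np.float64(164.0), np.int64(332), np.int64(163), np.int64(5), np.int64(3)), (np.int32(19), np.float64(321.7), np.float64(198.3), np.int64(319), np.int64(196), np.int64(6), np.int64(5)), (np.int32(10), np.float64(456.8), np.float64(199.5), np.int64(456), np.int64(198), np.int64(3), np.int64(4)), (np.int32(18), np.float64(453.8), np.float64(229.3), np.int64(452), np.int64(227), np.int64(4), np.int64(6))]
top pad [(np.int32(7), np.float64(327.3), np.float64(247.1), np.int64(326), np.int64(245), np.int64(4), np.int64(4)), (np.int32(7), np.float64(317.0), np.float64(248.0), np.int64(314), np.int64(248), np.int64(7), np.int64(1)), (np.int32(373), np.float64(298.5), np.float64(263.0), np.int64(288), np.int64(255), np.int64(22), np.int64(17))]
scn pad [(np.int32(228), np.float64(360.2), np.float64(155.4), np.int64(350), np.int64(148), np.int64(21), np.int64(16))]
top silver [(np.int32(288), np.float64(399.1), np.float64(220.4), np.int64(394), np.int64(207), np.int64(12), np.int64(27))]
[[ 0.46714342 -0.03806102  0.07394575  0.00219808]
 [ 0.56320569 -0.03586671  0.07526414  0.00144214]] [[0.43123771 0.00980197 0.08055251 0.0022794 ]]
```

```bash
python3 - <<'E'
from h import *
im=cv2.imread("pics/top0.png").astype(int); h=cv2.cvtColor(im.astype(np.uint8),cv2.COLOR_BGR2HSV)
pts=[]
g=im.sum(2)
for c in list(range(200,316))+list(range(332,435)):
    col=g[188:206,c]; d=np.diff(col[:12]); i=d.argmin()
    # subpixel from half level crossing
    hi=col[:4].mean(); lo=col[i+1:i+3].min(); th=(hi+lo)/2
    j=np.where(col<th)[0][0]; r=188+j-1+(col[j-1]-th)/(col[j-1]-col[j])
    pts.append((c,r))
pts=np.array(pts); P=onz("top",pts,0.073)
for _ in range(3):
    xr=P[:,1]+0.0165; P=np.array([onz("top",[p],0.072-0.053*x)[0] for p,x in zip(pts,xr)])
b=np.polyfit(P[:,1],P[:,0],1); res=P[:,0]-np.polyval(b,P[:,1])
k=abs(res)<.002; b=np.polyfit(P[k,1],P[k,0],1); print("far wall outer x = ",b,"n",k.sum(),"rms",res[k].std())
print("studs tri",tri([(334.5,164),(321.7,198.3)],[(323.2,244.9),(323.2,197.7)]))
print("studs z.076",onz("top",[(323.2,244.9),(323.2,197.7)],.0755))
print("posts tri",tri([(456.8,199.5),(453.8,229.3)],[(189.5,239.6),(191,200.8)]))
print("pad tri",tri([(360.2,155.4)],[(298.5,263)]), onz("top",[(298.5,263)],.088),onz("scene",[(360.2,155.4)],.088))
print("tube top", onz("top",[(399.1,220.4)],.05+.009+.022+.02))
# channel ends in top: print row profile along y=221
print(im[226,180:195].sum(1), im[226,405:450].sum(1))
E
```

```text
far wall outer x =  [-0.0253112   0.56652285] n 219 rms 0.0003071449216417136
studs tri [[ 4.68555006e-01 -3.76864018e-02  7.65010124e-02  4.88259543e-05]
 [ 5.63033162e-01 -3.53701770e-02  7.61429379e-02  4.42275584e-04]]
studs z.076 [[ 0.46861755 -0.03768282  0.0755    ]
 [ 0.5630898  -0.0351663   0.0755    ]]
posts tri [[4.71690428e-01 2.28392423e-01 6.82438121e-02 6.43937833e-04]
 [5.49111510e-01 2.29448924e-01 7.37000712e-02 5.16390303e-04]]
pad tri [[4.31571707e-01 9.59454455e-03 8.19925035e-02 4.54243499e-05]] [[0.43139983 0.00942958 0.088     ]] [[0.43689422 0.0104086  0.088     ]]
tube top [[ 0.51852033 -0.18334378  0.101     ]]
[365 372 367 364 367 368 344 310 301 297 297 302 301 299 309] [323 304 293 273 239 195 165 156 156 162 155 222 273 268 276 274 272 278
 275 260 253 254 257 261 258 259 256 259 258 260 248 255 256 245 213 126
  58  67 141 151 149 164 160 195 217]
```

{"api": "step_arm", "payload": {"steps": [[4.4,15.1,-2.5,0,0,0.0305],[8.8,30.3,-5.1,0,0,0.0609],[8.8,30.3,-5.1,0,0,0.0609],[8.8,30.3,-5.1,0,0,0.0609],[8.8,30.3,-5.1,0,0,0.0609],[8.8,30.3,-5.1,0,0,0.0609],[8.8,30.3,-5.1,0,0,0.0609],[8.8,30.3,-5.1,0,0,0.0609],[8.8,30.3,-5.1,0,0,0.0609],[8.8,30.3,-5.1,0,0,0.0609],[8.8,30.3,-5.1,0,0,0.0609],[8.8,30.3,-5.1,0,0,0.0609],[8.8,30.3,-5.1,0,0,0.0609],[8.8,30.3,-5.1,0,0,0.0609],[8.8,30.3,-5.1,0,0,0.0609],[8.8,30.3,-5.1,0,0,0.0609],[8.8,30.3,-5.1,0,0,0.0609],[8.8,30.3,-5.1,0,0,0.0609],[8.8,30.3,-5.1,0,0,0.0609],[4.4,15.1,-2.5,0,0,0.0305]], "gripper": 0}}

```text
clock: 1.77
position: [0.4332, 0.0136, 0.1296]
ee_rot: [-2.185, -2.256, -0.002]
force: [0.1, -0.2, 0.9]
width: 0.003
gripper_force: 0.0
```

{"api": "step_arm", "payload": {"steps": [[0,0,0,0,0,0],[0,0,0,0,0,0],[0,0,0,0,0,0]]}}

```text
clock: 2.02
position: [0.4322, 0.0089, 0.1297]
ee_rot: [-2.195, -2.248, 0.002]
force: [0.3, 0.5, -0.3]
width: 0.008
gripper_force: 0.0
```

{"api": "step_arm", "payload": {"steps": [[0,20,0,0,0,0],[0,20,0,0,0,0]]}}

```text
clock: 2.18
position: [0.4325, 0.0476, 0.1299]
ee_rot: [2.199, 2.242, -0.002]
force: [-0.6, 0.5, -0.4]
width: 0.009
gripper_force: 0.0
```

{"api": "step_arm", "payload": {"steps": [[0,20,0,0,0,0]]}}

```text
clock: 2.27
position: [0.4326, 0.0685, 0.13]
ee_rot: [2.198, 2.244, -0.001]
force: [0.8, -0.1, -0.1]
width: 0.005
gripper_force: 0.0
```

{"api": "step_arm", "payload": {"steps": [[0,20,0,0,0,0]]}}

```text
clock: 2.35
position: [0.4327, 0.0888, 0.1301]
ee_rot: [2.197, 2.245, -0.001]
force: [0.1, 0.8, -0.3]
width: 0.002
gripper_force: 0.0
```

{"api": "step_arm", "payload": {"steps": [[0,0,0,0,0,0]]}}

```text
clock: 2.43
position: [0.4329, 0.0922, 0.1304]
ee_rot: [-2.192, -2.25, -0.003]
force: [-0.2, 0.2, -0.0]
width: 0.007
gripper_force: 0.0
```

{"api": "step_arm", "payload": {"steps": [[0,-26,-10,0,0,0],[0,-28,-12,0,0,0],[0,-26,-12,0,0,0],[0,0,0,0,0,0],[0,0,0,0,0,0]]}}

```text
clock: 2.85
position: [0.4318, 0.0068, 0.0954]
ee_rot: [-2.2, -2.242, 0.003]
force: [0.9, 0.4, 0.5]
width: 0.006
gripper_force: 0.0
```

```bash
cat >> h.py <<'E'
O=np.array([.5153,-.0178,.05]); D=np.array([-.0253,.9997,0]); a=.053
X=np.array([D[0]*np.cos(a),D[1]*np.cos(a),-np.sin(a)]); Z=np.array([D[0]*np.sin(a),D[1]*np.sin(a),np.cos(a)]); Y=np.cross(Z,X)
R=np.c_[X,Y,Z]
def rk(P): return (np.asarray(P)-O)@R
def onrack(n,px,h):
    o,d=ray(n,px); o=(o-O)@R; d=d@R; return o+d*((h-o[2])/d[:,2])[:,None]
def tube(n,im=None,h=.022):
    im=cams.get_image(n) if im is None else im
    hsv=cv2.cvtColor(im,cv2.COLOR_RGB2HSV); m=cv2.inRange(hsv,(0,0,95),(180,70,255))
    poly=proj(n,[O+R@np.array([x,y,.022]) for x,y in((-.235,-.030),(.24,-.030),(.24,.030),(-.235,.030))])
    r=np.zeros_like(m); cv2.fillPoly(r,[poly.round().astype(int)],255); m&=r
    k,_,st,c=cv2.connectedComponentsWithStats(m); o=[]
    for i in range(1,k):
        if st[i,4]>40:
            v,u=np.nonzero(_==i); p=onrack(n,np.c_[u,v],h)
            o.append((int(st[i,4]),(p[:,0].mean()*1e3).round(1),(p[:,0].min()*1e3).round(1),(p[:,0].max()*1e3).round(1)))
    return o
E
python3 - <<'E'
from h import *
ims=[cams.get_image(n) for n in("scene","top")]
for n,im in zip(("scene","top"),ims): print(n,tube(n,im))
for n in ("scene","top"): print(n,"start",tube(n,cv2.imread(f"pics/{n}0.png")[:,:,::-1].copy()))
cv2.imwrite("pics/hover.png",np.vstack([ims[0][80:280,150:550],ims[1][130:330,150:550]])[:,:,::-1])
s=observe(); print(s["position"],s["clock"],rk(s["position"]))
E
```

```text
scene [(256, np.float64(-174.1), np.float64(-192.1), np.float64(-156.5))]
top [(92, np.float64(-146.7), np.float64(-149.3), np.float64(-144.2)), (491, np.float64(-171.7), np.float64(-189.9), np.float64(-154.1))]
scene start [(238, np.float64(-174.2), np.float64(-191.2), np.float64(-157.7))]
top start [(45, np.float64(-147.2), np.float64(-148.6), np.float64(-145.3)), (422, np.float64(-171.6), np.float64(-186.9), np.float64(-156.2))]
[0.43286087 0.00935955 0.09627458] 2.95 [0.02674465 0.08172726 0.04775844]
```

View pics/hover.png

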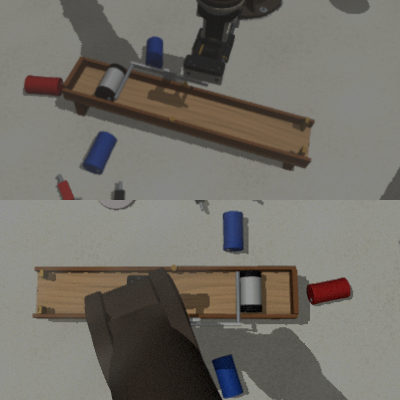

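{"api": "step_arm", "payload": {"steps": [[0,0,-19,0,0,0],[0,0,-20,0,0,0]]}}

```text
clock: 3.12
position: [0.4346, 0.0105, 0.058]
ee_rot: [2.191, 2.247, 0.006]
force: [-0.9, -1.2, 1.7]
width: 0.008
gripper_force: 0.6
```

```bash
python3 - <<'E'
from h import *
s=observe(); print(s["position"],s["force"])
im=cams.get_image("scene"); print(s["clock"],tube("scene",im)); cv2.imwrite("pics/press.png",cv2.resize(im[120:240,200:480],None,fx=2.5,fy=2.5)[:,:,::-1])
E
```

```text
[0.43458341 0.01052218 0.05802728] [-0.88070508 -1.22142301  1.73751243]
3.1167 [(206, np.float64(-176.0), np.float64(-190.6), np.float64(-161.6))]
```

View pics/press.png

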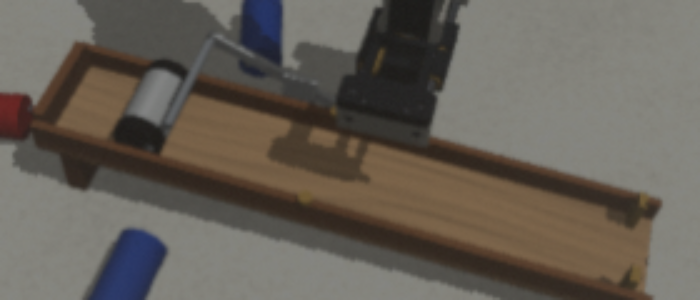

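The bar is lifted at (215,40) in the crop and the tube is at about (150,105). I move the hand over into the channel.

{"api": "step_arm", "payload": {"steps": [[0,0,28,0,0,0],[40,-1,0,0,0,0],[41,-1,-8,0,0,0],[0,0,-18,0,0,0]]}}

```text
clock: 3.5
position: [0.5242, 0.0088, 0.0628]
ee_rot: [2.189, 2.242, 0.017]
force: [1.9, 0.1, 0.7]
width: 0.0
gripper_force: 0.0
```

```bash
python3 - <<'E'
from h import *
for n in("top","scene","top"):
    s=observe(); print(s["clock"],n,tube(n))
s=observe(); print(s["clock"],s["position"],s["force"],rk(s["position"]),s["ee_rot"])
E
```

```text
3.5 top []
3.55 scene [(63, np.float64(-142.0), np.float64(-155.6), np.float64(-124.6))]
3.6 top [(98, np.float64(-129.6), np.float64(-145.3), np.float64(-115.2))]
3.65 [0.51294674 0.00847649 0.05879126] [-0.0244268  -0.84219098 -0.28615224] [0.02582546 0.00168776 0.01017366] [-2.19109106e+00 -2.24894621e+00  1.92921991e-03]
```

```bash
python3 - <<'E'
from h import *
out=[]
for n in("top","scene"):
    s=observe(); im=cams.get_image(n); cv2.imwrite(f"pics/r_{n}_{s['clock']:.2f}.png",im[:,:,::-1]); print(s["clock"],n,tube(n,im)); out.append(im)
v=np.vstack([cv2.resize(out[0][185:265,270:470],None,fx=4,fy=3.5,interpolation=2),cv2.resize(out[1][120:220,200:400],None,fx=4,fy=3,interpolation=2)])
cv2.imwrite("pics/roll.png",np.clip(v.astype(float)*1.5,0,255).astype(np.uint8)[:,:,::-1])
E
```

```text
3.65 top [(116, np.float64(-127.1), np.float64(-145.3), np.float64(-109.3))]
3.7 scene [(69, np.float64(-124.0), np.float64(-139.4), np.float64(-106.8))]
```

View pics/roll.png

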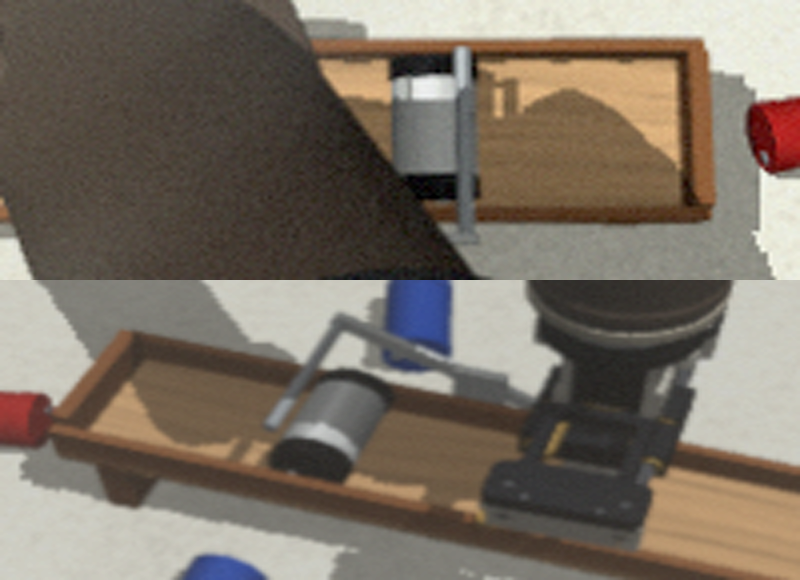

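Top view at 3.65 s: the tube spans columns 367.5 to 389 (row 221), with the bar raised over its trailing edge. Scene view at 3.70 s: the tube is centred near (283.5,166.7), and the hand is in the channel ahead of it.

```bash
python3 - <<'E'
from h import *
for n,p in(("top",(400.5,221)),("top",(378.2,221)),("top",(367.4,221)),("top",(389.1,221)),("scene",(283.3,166.5))):
    print(n,p,onrack(n,[p],.022)*1e3)
# gradient-based edge: print lit band profile rows in top at 3.65 and other images
im=cv2.imread("pics/r_top_3.65.png").sum(2); print(im[206:210,360:395])
im=cv2.imread("pics/r_top_3.65.png").sum(2); print(im[218:221,360:395])
print(observe()["clock"])
E
```

```text
top (400.5, 221) [[-173.4438817    -0.23509532   22.        ]]
top (378.2, 221) [[-129.25626104   -0.3555028    22.        ]]
top (367.4, 221) [[-107.83039135   -0.41078813   22.        ]]
top (389.1, 221) [[-150.86230104   -0.29770677   22.        ]]
scene (283.3, 166.5) [[-123.10724076    6.42090355   22.        ]]
[[333 328 325 339 330 332 297 155  52  51  85 130 157 113 146 198 226 290
  290 274 255 249 231 220 357 398 317 218  28 105 172 182 183 238 316]
 [332 341 331 332 327 336 292 149 143 241 309 288 272 355 382 405 411 435
  432 406 389 382 370 325 355 395 314 227  94 128 183 186 173 232 310]
 [340 330 337 332 330 328 315 286 259 328 371 345 304 439 464 473 475 476
  465 460 425 413 403 367 351 392 315 238 152 162 183 191 192 203 232]
 [343 344 337 340 345 348 338 332 305 352 365 351 294 442 465 473 468 468
  462 454 430 415 400 366 346 380 275 242 180 179 192 196 193 205 192]]
[[201 194 205 196 202 209 202 194 148 176 178 206 221 217 228 239 240 243
  255 254 263 259 260 231 172 196 214 182 172 193 210 202 202 233 276]
 [191 211 202 204 214 215 202 196 152 167 196 202 213 217 239 248 248 255
  262 264 258 255 269 234 175 195 201 186 174 199 193 189 207 200 201]
 [159 203 208 194 199 203 198 180 151 184 185 204 216 221 232 245 251 254
  259 263 269 265 263 232 170 191 203 195 182 193 196 193 187 201 187]]
3.75
```

```bash
python3 - <<'E'
from h import *
out=[]
for n in("scene","top","scene"):
    s=observe(); im=cams.get_image(n); cv2.imwrite(f"pics/r_{n}_{s['clock']:.2f}.png",im[:,:,::-1]); print(s["clock"],n,tube(n,im)); out.append(im)
print(observe()["clock"])
c=[cv2.resize(o[130:205,255:355],(400,300),interpolation=2) if i!=1 else cv2.resize(o[195:252,330:406],(400,300),interpolation=2) for i,o in enumerate(out)]
o=cv2.imread("pics/r_scene_3.70.png")[:,:,::-1]
c.append(cv2.resize(o[130:205,255:355],(400,300),interpolation=2))
v=np.vstack([np.hstack([c[3],c[0]]),np.hstack([c[2],c[1]])])
cv2.imwrite("pics/roll2.png",np.clip(v.astype(float)*1.6,0,255).astype(np.uint8)[:,:,::-1])
E
```

```text
3.75 scene [(65, np.float64(-116.9), np.float64(-132.4), np.float64(-99.9))]
3.8 top [(99, np.float64(-108.0), np.float64(-123.3), np.float64(-87.4))]
3.85 scene [(42, np.float64(-103.7), np.float64(-116.5), np.float64(-89.1))]
3.9
```

View pics/roll2.png

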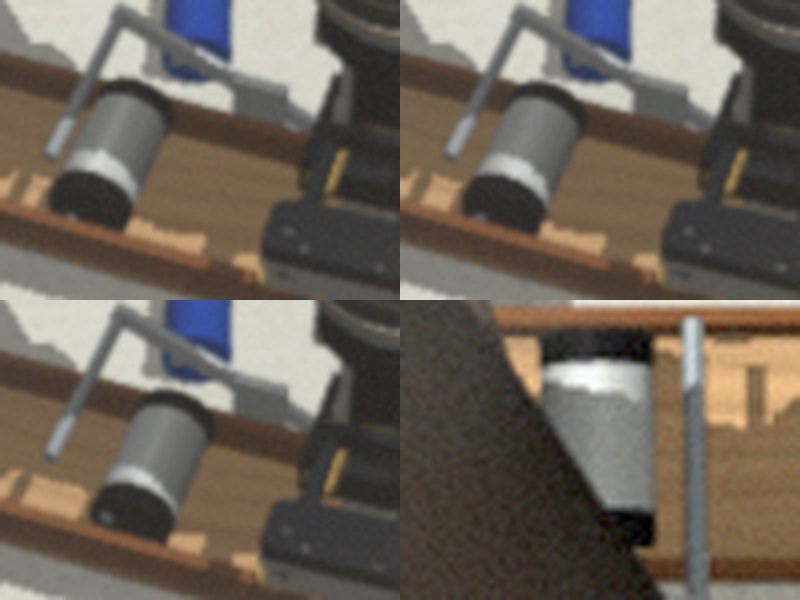

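Scene crops at 3.70, 3.75 and 3.85 s show the tube rolling freely. The top crop at 3.80 s spans columns 356.8 to 378.1, so x is about -107 mm. One more fix.

```bash
python3 - <<'E'
from h import *
out=[]
for n in("top","scene"):
    s=observe(); im=cams.get_image(n); cv2.imwrite(f"pics/r_{n}_{s['clock']:.2f}.png",im[:,:,::-1]); print(s["clock"],n,tube(n,im)); out.append(im)
print(observe()["clock"],rk(observe()["position"]))
for f in ("3.65","3.80","3.90"):
    g=cv2.imread(f"pics/r_top_{f}.png").sum(2); print(f,g[201:206].mean(0)[355:395].astype(int), g[211:225].mean(0)[355:395].astype(int))
c=[cv2.resize(out[0][195:252,320:396],(400,300),interpolation=2),cv2.resize(out[1][130:205,255:355],(400,300),interpolation=2)]
cv2.imwrite("pics/roll3.png",np.clip(np.hstack(c).astype(float)*1.6,0,255).astype(np.uint8)[:,:,::-1])
E
```

```text
3.9 top [(57, np.float64(-93.4), np.float64(-105.4), np.float64(-77.5))]
3.95 scene []
4.0 [0.02512846 0.00112648 0.01102104]
3.65 [261 243 244 239 246 245 244 250 268 271 271 240 137  68  57  55  58  57
  67  71  72  75  71  59  38  60  43  44 185 345 394 311 213  38 140 204
 216 232 232 246] [115 121 131 145 158 177 198 212 221 225 227 232 218 175 200 225 230 230
 259 274 283 285 292 295 295 291 288 286 252 177 195 206 194 185 194 196
 193 193 228 272]
3.80 [252 174  90  88  84  71  85  88  91 100 104  94  77  68  67  64  52  51
  37  38  46  32  67 158 230 229 239 250 271 352 395 313 271 269 262 247
 248 245 248 251] [121 116 109 128 147 174 207 226 240 247 257 276 283 283 281 274 267 266
 268 262 253 235 207 189 195 196 198 197 192 178 200 209 212 241 268 271
 271 270 275 282]
3.90 [114 115 110 105  95  92  76  78  74  68  66  60  59  64 144 231 230 219
 198 209 235 241 241 248 268 272 271 260 281 351 395 313 269 270 265 247
 246 246 245 245] [106 127 140 171 193 223 239 256 261 255 247 246 238 214 197 198 200 199
 197 221 259 263 260 262 261 265 263 261 236 179 202 206 211 240 270 270
 271 269 270 273]
```

View pics/roll3.png

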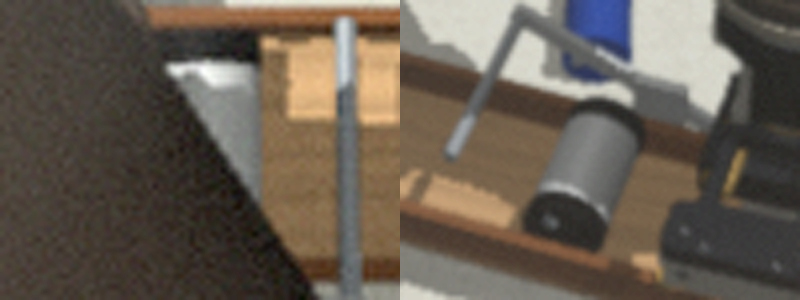

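Tube fit: x(4.0 s) is about -71 mm, v about 0.20 m/s, a about 0.19 m/s². The follow and catch are planned from this.

{"api": "step_arm", "payload": {"steps": [[0,0,0,0,0,0],[0,0,0,0,0,0],[-0.1,6,-0.3,0,0,0],[-0.5,18,-1,0,0,0],[-0.5,19,-1,0,0,0],[-0.5,20.5,-1.1,0,0,0],[-0.6,22,-1.2,0,0,0],[-0.6,22.5,-1.2,0,0,0],[-0.5,20,-1.1,0,0,0],[-0.4,17,-0.9,0,0,0],[-0.4,14,-0.7,0,0,0],[-0.3,11,-0.6,0,0,0],[-0.2,8,-0.4,0,0,0],[-0.1,5,-0.3,0,0,0],[0,2,-0.1,0,0,0],[0,0,0,0,0,0],[0,0,0,0,0,0],[0,0,0,0,0,0],[0,0,0,0,0,0],[0,0,0,0,0,0]]}}

```text
clock: 5.67
position: [0.509, 0.1921, 0.0491]
ee_rot: [2.194, 2.248, -0.0]
force: [-0.3, -0.2, -0.1]
width: 0.003
gripper_force: 0.0
```

```bash
python3 - <<'E'
from h import *
s=observe(); print(s["clock"],s["position"],rk(s["position"]),s["force"])
t=cams.get_image("top"); c=cams.get_image("scene"); print(tube("top",t),tube("scene",c))
v=np.vstack([cv2.resize(t[185:265,180:380],(700,280),interpolation=2),cv2.resize(c[150:250,290:490],(600,300),interpolation=2).copy() if 0 else cv2.resize(c[150:230,290:490],(700,280),interpolation=2)])
cv2.imwrite("pics/caught.png",np.clip(v.astype(float)*1.5,0,255).astype(np.uint8)[:,:,::-1])
E
```

```text
5.6667 [0.5090015  0.19209151 0.04905953] [0.20974286 0.00098636 0.010185  ] [-0.2600978  -0.20629095 -0.08000528]
[(104, np.float64(176.0), np.float64(166.7), np.float64(183.1)), (124, np.float64(-143.7), np.float64(-147.3), np.float64(-140.2))] [(50, np.float64(-153.1), np.float64(-156.7), np.float64(-149.5))]
```

View pics/caught.png

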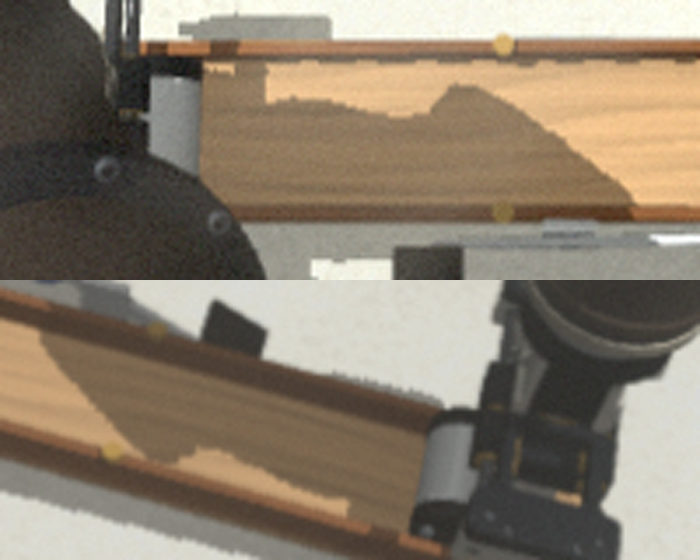

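The tube stands still against the fingertips at about x = 178 mm, its trailing edge near (200,110) in the crop and short of the posts. I hold it for the rest of the second, then ease it down.

{"api": "step_arm", "payload": {"steps": [[0,0,0,0,0,0],[0,0,0,0,0,0],[0,0,0,0,0,0],[0,0,0,0,0,0],[0,0,0,0,0,0],[0,0,0,0,0,0],[0,0,0,0,0,0],[0,1.5,-0.1,0,0,0],[-0.1,3,-0.2,0,0,0],[-0.1,3,-0.1,0,0,0],[-0.1,3,-0.2,0,0,0],[-0.1,3,-0.1,0,0,0],[-0.1,3,-0.2,0,0,0],[-0.1,3,-0.2,0,0,0],[-0.1,3,-0.1,0,0,0],[-0.1,3,-0.2,0,0,0],[-0.1,3,-0.1,0,0,0],[-0.1,3,-0.2,0,0,0],[0,2,-0.1,0,0,0],[0,2,-0.1,0,0,0]]}}

```text
clock: 7.43
position: [0.5079, 0.2286, 0.0471]
ee_rot: [2.193, 2.249, -0.0]
force: [-0.6, -0.0, -0.2]
width: 0.004
gripper_force: 0.0
```

{"api": "step_arm", "payload": {"steps": [[0,2,-0.1,0,0,0],[0,2,-0.1,0,0,0],[0,2,-0.1,0,0,0],[0,2,-0.1,0,0,0],[0,2,-0.1,0,0,0],[0,2,-0.1,0,0,0],[0,2,-0.1,0,0,0],[0,2,-0.1,0,0,0],[0,2,-0.1,0,0,0],[0,2,-0.1,0,0,0],[0,0,0,0,0,0],[0,0,0,0,0,0]]}}

```text
clock: 8.43
position: [0.5079, 0.2484, 0.0461]
ee_rot: [2.193, 2.249, -0.0]
force: [-0.0, 0.3, -0.0]
width: 0.005
gripper_force: 0.0
```

```bash
python3 - <<'E'
from h import *
s=observe(); print(s["clock"],rk(s["position"]),s["force"])
c=cams.get_image("scene"); t=cams.get_image("top")
v=np.vstack([cv2.resize(t[185:265,170:370],(700,280),interpolation=2),cv2.resize(c[160:250,350:500],(700,280),interpolation=2)])
cv2.imwrite("pics/posts.png",np.clip(v.astype(float)*1.5,0,255).astype(np.uint8)[:,:,::-1])
E
```

```text
8.4333 [0.26615289 0.00070566 0.01024726] [-0.01350971  0.34130692 -0.03316487]
```

View pics/posts.png

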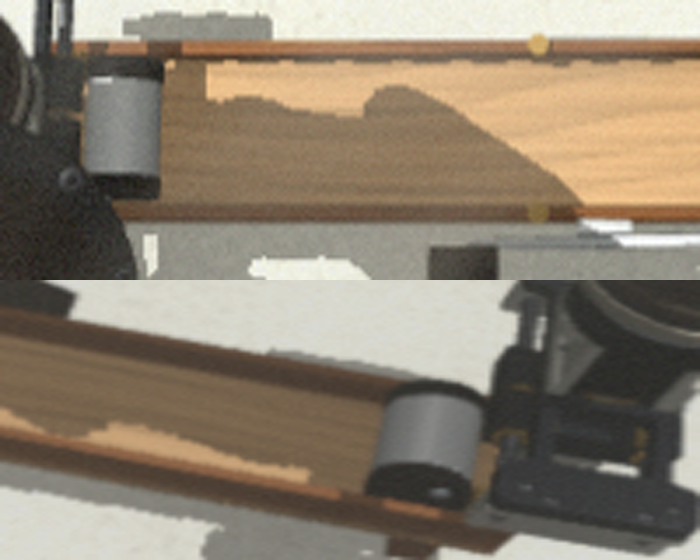

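The tube rests at the posts, centre at about column 205 in the top view, and the fingers stand clear beyond it. I raise the hand straight up and away.

{"api": "step_arm", "payload": {"steps": [[0,1,5,0,0,0],[0,2,15,0,0,0],[0,2,25,0,0,0],[0,5,30,0,0,0],[-5,15,30,0,0,0],[-10,25,20,0,0,0],[-20,25,10,0,0,0],[-20,25,0,0,0,0],[-10,15,0,0,0,0],[0,0,0,0,0,0],[0,0,0,0,0,0],[0,0,0,0,0,0],[0,0,0,0,0,0]]}}

```text
clock: 9.62
position: [0.4439, 0.362, 0.1811]
ee_rot: [2.195, 2.246, -0.001]
force: [0.7, 0.6, 0.1]
width: 0.005
gripper_force: 0.0
```

```bash
python3 - <<'E'
from h import *
s=observe(); print(s["clock"],s["position"],s["force"])
t=cams.get_image("top"); c=cams.get_image("scene"); print(tube("top",t),tube("scene",c))
v=np.vstack([cv2.resize(t[180:260,170:370],(700,280),interpolation=2),cv2.resize(c[160:250,350:500],(700,280),interpolation=2)])
cv2.imwrite("pics/final.png",np.clip(v.astype(float)*1.5,0,255).astype(np.uint8)[:,:,::-1])
E
```

```text
9.6167 [0.44385448 0.36198115 0.18105789] [0.67939415 0.61233406 0.09361601]
[(320, np.float64(224.3), np.float64(211.1), np.float64(240.7)), (61, np.float64(-143.3), np.float64(-145.1), np.float64(-141.1))] [(197, np.float64(223.4), np.float64(211.4), np.float64(239.7))]
```

View pics/final.png

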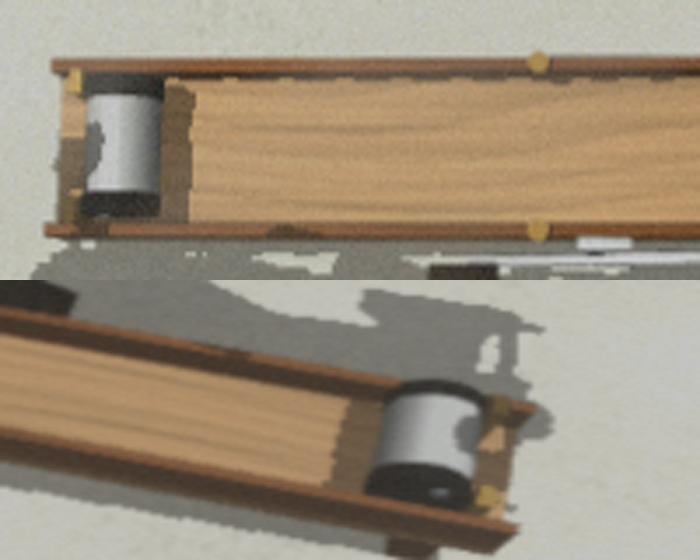

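The tube lies square against both posts, at about (122,145) in the top crop, and the arm is clear of everything. I hand the job in.

```bash
python3 -c "
from cell import job; print(job.sign_off())"
```

```text
the job is handed in; nothing more can be done
None
```

I released the tube, followed and caught it past the studs, held it still at about rack x = 178 mm, eased it down square against both posts and let go; the job was handed in at about 10 s, but sign-off returned no verdict.

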